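# Rinse the clutch drum: seat it rim down, hold the washer lid at 60 degrees

## Robot

A 6-joint arm with a two-finger parallel gripper is mounted at the origin on the work surface. World frame = base frame: x ahead of the robot, y to its left, z up, the work surface at z = 0. Lengths are in m, angles in rad, forces in N, time in s.
With the tool pointing down it reaches from about 0.3 to 0.85 m from the base axis. Payload 5.4 kg.
Tool frame: the origin (TCP) lies between the finger pads; the fingertips stand 8 mm ahead of it and the grasp point (between the pads) lies 11 mm behind it; z points along the fingers, y is the line along which they close (so a half turn about z gives the same grasp; the last joint's range is limited). The gripper opens to 85 mm and grips with 20 to 120 N. Pads are 22 mm wide; open, the fingers measure 114 mm over their backs; the gripper's body (76 mm by 85 mm) begins 54 mm behind the grasp point. The pads swing forward as they close: fully open they stand 13 mm farther back than shut.
Start: joints at [0.931, 0.158, 1.597, -0, 1.386, -0.21], TCP at [0.24, 0.523, 0.216] pointing down, gripper open.
Joint ranges: [-2.91, 2.91], [-0.94, 2.29], [0.18, 2.7], [-1.29, 4.43], [0.17, 2.64], [-3, 3]. Speed limits (rad/s): [2.57, 2.57, 3.14, 3.14, 3.14, 3.14].

## Interface

Orientations are given as [roll, pitch, yaw] about the fixed x, y, z axes, in that order (R = Rz(yaw) Ry(pitch) Rx(roll)).
In Python, from station import r gives the robot as it stands. The module is installed in compiled form; this text tells all that it offers.
- The arm moves only by the tool play_rows, never from a script. Its argument "targets" is a list of rows, each a list of 7 numbers: the shift along the tool's x, y, z each as a share of 0.05 m, from -1 to 1, then the turn, a rotation vector about the tool's x, y, z each as a share of 180 degrees, from -1 to 1, then the closure, from 0 (fully open) to 1 (shut). In form: [[x, y, z, wx, wy, wz, grip], ...]. A call has 1 to 20 rows; each row shifts and turns the commanded pose from where the row before left it, along the tool's axes as they then stand; what a row does not reach is not made up. A row lasts 1/10 s, in which the tool goes at most 50 mm and 8.59 degrees, less where a joint would pass 70% of its speed; a pose out of reach is approached as far as the arm can. A call with a number of a shift or a turn outside -1 to 1 is refused whole. A call with a gripper value outside its range is refused whole. The fingers move at their own pace and stop on an object; the grip force is fixed at half the most. Time passes only in rows, so rows that do not move let the fingers close. It gives the time, the measured TCP pose, the force, the opening and the grip force at its end, in the units of the state.
- r.read_state(): the state, without advancing time (a new reading comes with each control period).
- r.get_image(name): name is "scene" or "side" or "wrist"; returns a dict with "color" (420x560x3 uint8, red, green, blue), "fovy" (degrees; the focal length in pixels is half the picture's height over the tangent of half this angle, whatever the lens; pixels are square), "cx", "cy" (the principal point, pixels), "extrinsics" (4x4, takes a point from world to camera coordinates); the wrist camera has in their place "T_tool_cam" (4x4, takes a point from camera to tool coordinates, whose origin is the TCP and whose axes are the flange's). Camera axes: x right, y down, z forward; pixel columns grow to the right and rows downward; lengths in m; the calibration is good to about 2 mm. A picture is of the moment at which its call begins: read the wrist's pose just before it. There is no depth.
- r.sign_off(): hands the job in; it is judged then, once.
The state is a dict: "time_s": time; "qpos": joint angles; "joint_vel": joint speeds; "tau": joint torques, N m; "position": TCP position; "eef_rot": TCP orientation; "contact_force": force on the tool from outside, world axes, zero at the start; "ft_torque": the same for the moment, N m; "finger_gap": finger opening in m; "grasp_force": force on a finger pad.
Only numpy, scipy, OpenCV 4.12 (cv2) and the standard library are available. Lean on these libraries where they do the work, as an engineer would, in place of code of your own. Each camera call takes 0.05 s, during which the arm holds its last target. There are 200 camera calls.

## Task

The chainsaw's clutch drum is about to be rinsed in the bench parts washer: set it down, without dropping it, open rim down and flat in the rack seat that it fits, and let go of it while the lid is still parked open. Then ease the parked lid forward, never letting it fall, and hold it open at 60 degrees (two thirds of the way from shut to upright) as a splash hood for the workmate with the rinse nozzle. Finish while the gripper is still holding the lid there, steady, with nothing else propping it; leave the piston, the wrench and the spray can where they are.

Things in the scene. Friction and masses are not known exactly. Their poses are not given: they have to be found in the camera images.
- drum: chainsaw clutch drum: bare steel cup, 60 mm outer diameter, 26 mm high, 3 mm wall; on its closed face a dark chain sprocket (grip it as a cylinder 28 mm across, 14 mm high): 40 mm over all, about 0.14 kg. Stands rim down on the bench, left or right of the washer. Origin: centre of the open rim's plane (its underside); z points from rim to sprocket
- washer: bench parts washer, fixed: open grey steel tank 210 mm (x) by 360 mm (y) by 105 mm high, 5 mm walls, front to the robot (-x). Inside, a level rack plate, top 50 mm above the bench, has three round blind seats 8 mm deep; a black nozzle lies in the far right corner, below the rim. Lid hinged on the far edge. Origin: centre of its underside; z up
- seat_large (a point): centre of the floor of the largest rack seat: 65 mm diameter, 8 mm deep, its floor 42 mm above the bench, 85 mm left (+y) of the washer's centre. The drum's 60 mm rim fits this one only. Axes as the washer's
- seat_middle (a point): centre of the floor of the middle seat, 47 mm diameter, too small for the drum (the third, 35 mm, lies to the right of it)
- lid (a joint): lid angle, rad: 0 shut (level), 1.571 upright, 1.92 parked, leaning back on its stops away from the robot, where it starts and rests by its own weight. Below upright it falls shut freely: about 0.65 kg of sheet steel, no spring, hardly any friction. 60 degrees open is 1.047
- lid_hinge (a point): middle of the lid's hinge line, fixed on the washer, 108 mm behind (+x) its centre, 107 mm above the bench; the line runs along the washer's y. At lid angle a the pull bar is at hinge + 254 mm x (-cos a, 0, sin a) in the washer's axes
- lid_bar (a point): middle of the lid's pull bar: dark round steel, 10 mm thick, 130 mm long, parallel to the hinge, 254 mm from it, in the plane of the lid, 36 mm (centre to edge) beyond the lid's front edge on two 8 mm arms 60 mm either side of the middle. Parked, it is the topmost part, about 0.345 m above the bench. Lid: 370 mm wide, 16 mm turned-down edge
- piston: bystander: bare aluminium piston, 42 mm diameter, 36 mm high, standing on the bench on the other side of the washer from the drum. Origin: centre of its underside
- wrench: bystander: steel wrench lying flat on the bench, left of the washer's far side. Origin: under its middle
- spray_can: bystander: aerosol can, 58 mm diameter, 170 mm high, standing right of the washer's far side. Origin: centre of its underside

How it is judged:
By the outcome, as a careful person would: the job done as asked, in the order asked, and still so for the second after the job is handed in, while the arm keeps its last pose, push and grip.
It also fails if it takes over 56 s, if anything falls off the work surface, if the arm or the gripper's body presses on something with over 40 N, if the wrist force passes 120 N, or if a joint passes its speed limit or range.

## Working session

There is one attempt and no reset: what is moved stays moved. The work goes in short steps, Python scripts to look and compute and a tool call to move; the robot and the scene stay as the last step left them, time stands still between calls to the robot, and variables do not carry over. Pictures are saved under pics/ and viewed, at most 10 in all, crops included, and the job is handed in when it is done.

Besides the shell and the picture viewer there is one more tool, called after "Call:" by a JSON object that holds its "op" and its "data", one argument or row to a line. play_rows: Moves the arm, as the interface text tells. Its arguments: {"type":"object","properties":{"targets":{"type":"array"}},"required":["targets"]}

```bash
mkdir -p pics; ls; python3 - <<'E'
from station import r
import cv2, json, numpy as np
np.set_printoptions(precision=4,suppress=True)
print(r.read_state())
for n in ("scene","side"):
    d=r.get_image(n); cv2.imwrite(f"pics/{n}0.png",d["color"][:,:,::-1])
    print(n,d["fovy"],d["cx"],d["cy"],d["extrinsics"])
    print([k for k in d])
E
```

```text
pics
{'time_s': 0.0, 'qpos': array([ 0.9309,  0.1591,  1.5982,  0.    ,  1.3862, -0.2101]), 'joint_vel': array([-0.0004, -0.0008, -0.0012,  0.0001,  0.0002, -0.0012]), 'tau': array([  0.0012, -39.5986, -33.1434,  -0.    ,   0.0082,   0.    ]), 'position': array([0.2392, 0.5222, 0.2154]), 'eef_rot': array([-3.1398, -0.0004,  2.7118]), 'contact_force': array([ 0.0157,  0.0157, -1.0727]), 'ft_torque': array([ 0.0146, -0.0249,  0.0239]), 'grasp_force': 0.0, 'finger_gap': 0.08565186365647083}
scene 57.0693537699345 280.91434605773253 202.14616972148585 [[-0.8126  0.5827 -0.0082  0.4638]
 [ 0.4768  0.6566 -0.5843 -0.1567]
 [-0.3351 -0.4788 -0.8115  1.5125]
 [ 0.      0.      0.      1.    ]]
['color', 'fovy', 'cx', 'cy', 'extrinsics']
side 52.30023252574119 281.7890655562864 206.958831228235 [[ 0.979  -0.2031 -0.0167 -0.5254]
 [-0.1234 -0.5257 -0.8416  0.2504]
 [ 0.1622  0.826  -0.5398  1.1955]
 [ 0.      0.      0.      1.    ]]
['color', 'fovy', 'cx', 'cy', 'extrinsics']
```

View pics/scene0.png

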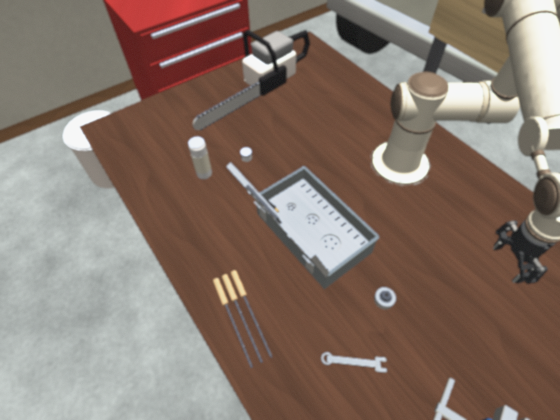

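View pics/side0.png

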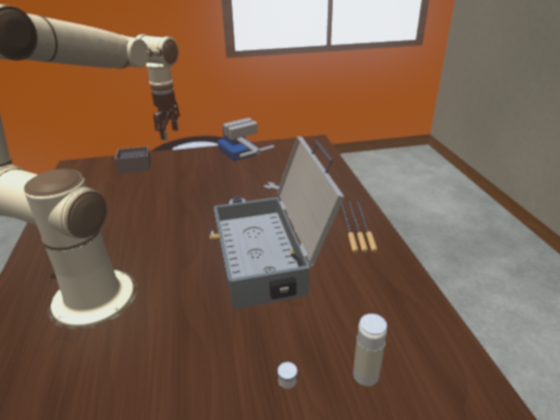

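The scene view shows the drum at (386,297), left of the washer. The tank rim corners are at about (305,170), (377,237) and (327,280). The side view shows the parked lid, with its bar near (323,150), the piston at (287,375) and the can at (368,350).

```bash
cat > h.py <<'E'
import numpy as np, cv2
from scipy.spatial.transform import Rotation as R
from station import r
np.set_printoptions(precision=4,suppress=True)
def cam(n):
    s=r.read_state(); d=r.get_image(n)
    f=210/np.tan(np.radians(d["fovy"])/2)
    K=np.array([[f,0,d["cx"]],[0,f,d["cy"]],[0,0,1]])
    if n=="wrist":
        T=np.eye(4);T[:3,:3]=R.from_euler("xyz",s["eef_rot"]).as_matrix();T[:3,3]=s["position"]
        E=np.linalg.inv(T@d["T_tool_cam"])
    else: E=d["extrinsics"]
    return d["color"][:,:,::-1].copy(),K,E
def proj(K,E,P):
    P=np.atleast_2d(P); c=P@E[:3,:3].T+E[:3,3]; u=c@K.T; return u[:,:2]/u[:,2:]
def onz(K,E,uv,z):
    W=np.linalg.inv(E); d=W[:3,:3]@np.linalg.inv(K)@np.array([uv[0],uv[1],1.]); o=W[:3,3]
    return o+d*(z-o[2])/d[2]
def W(p,L):  # washer pose (x,y,yaw), local points
    L=np.atleast_2d(L).astype(float);c,s=np.cos(p[2]),np.sin(p[2])
    return np.c_[p[0]+c*L[:,0]-s*L[:,1],p[1]+s*L[:,0]+c*L[:,1],L[:,2]]
E
python3 - <<'E'
from h import *
from scipy.optimize import least_squares
_,Ks,Es=cam("scene");_,Kd,Ed=cam("side")
L=np.array([[-.105,.18,.105],[-.105,-.18,.105],[.105,-.18,.105],[.105,.18,.105]])
S={0:(377,237),1:(305,169),3:(327,281)};D={0:(215,207),1:(230,280),2:(307,266)}
def f(p):
    w=W(p,L);a=proj(Ks,Es,w);b=proj(Kd,Ed,w)
    return np.r_[[a[i]-S[i] for i in S],[b[i]-D[i] for i in D]].ravel()
q=least_squares(f,[.5,.1,0]);print(q.x,q.fun)
print("drum",onz(Ks,Es,(386,297),.03))
print("seat",W(q.x,[0,.085,.042]),proj(Ks,Es,W(q.x,[0,.085,.05])))
for n,P in (("piston",(287,383)),("can",(368,372))):print(n,onz(Kd,Ed,P,0))
d=r.get_image("wrist");print(d["T_tool_cam"],d["fovy"],d["cx"],d["cy"])
print(proj(Kd,Ed,W(q.x,[.108+.254*.342,0,.107+.254*.94])))
E
```

```text
[0.477  0.0568 0.0241] [ 1.3079  1.1106 -0.3117 -1.2334 -0.2102 -4.8592  0.7877 -2.0277 -0.181
 -2.1409  1.6888 -1.3086]
drum [0.4495 0.3726 0.03  ]
seat [[0.4749 0.1418 0.042 ]] [[330.5543 243.5872]]
piston [ 0.4693 -0.3822  0.    ]
can [ 0.6559 -0.3942  0.    ]
[[-0.0005 -0.9567 -0.2912  0.0733]
 [ 1.     -0.0006  0.0001  0.0004]
 [-0.0003 -0.2912  0.9567 -0.1564]
 [ 0.      0.      0.      1.    ]] 59.81747670511665 276.9232906100223 212.6711225871867
[[323.523  149.9196]]
```

Call:
{"op": "play_rows", "data": {
  "targets": [
    [0, 0, 0, 0, 0, 0.0444, 0],
    [0, 0, 0, 0, 0, 0.0444, 0],
    [0, 0, 0, 0, 0, 0.0444, 0],
    [0, 0, 0, 0, 0, 0.0444, 0],
    [0, 0, 0, 0, 0, 0.0444, 0],
    [0, 0, 0, 0, 0, 0.0444, 0],
    [0, 0, 0, 0, 0, 0.0444, 0],
    [0, 0, 0, 0, 0, 0.0444, 0],
    [-0.388, 0.515, 0.16, 0, 0, 0, 0],
    [-0.388, 0.515, 0.16, 0, 0, 0, 0],
    [-0.388, 0.515, 0.16, 0, 0, 0, 0],
    [-0.388, 0.515, 0.16, 0, 0, 0, 0],
    [-0.388, 0.515, 0.16, 0, 0, 0, 0],
    [-0.388, 0.515, 0.16, 0, 0, 0, 0],
    [-0.388, 0.515, 0.16, 0, 0, 0, 0],
    [-0.388, 0.515, 0.16, 0, 0, 0, 0],
    [0, 0, 0, 0, 0, 0, 0],
    [0, 0, 0, 0, 0, 0, 0],
    [0, 0, 0, 0, 0, 0, 0]
  ]
}}

```text
time_s: 2.15
position: [0.4488, 0.3733, 0.1526]
eef_rot: [-3.141, -0.0, 1.597]
contact_force: [-0.1, -0.3, -0.0]
finger_gap: 0.0858
grasp_force: 0.0
```

```bash
cat >> h.py <<'E'
def plan(pos,rpy,n):
    s=r.read_state(); A=R.from_euler("xyz",s["eef_rot"]); B=R.from_euler("xyz",rpy)
    sh=A.inv().apply(np.array(pos)-s["position"]); w=(A.inv()*B).as_rotvec()
    print("at",s["position"],s["eef_rot"],"t",s["time_s"]); print("shift tool mm",sh*1e3,"deg",np.degrees(w)," per row:",sh/.05/n,w/np.pi/n)
E
python3 - <<'E'
from h import *
im,K,E=cam("wrist");cv2.imwrite("pics/w1.png",im)
print(r.read_state()["position"],r.read_state()["eef_rot"],proj(K,E,[.4495,.3726,.04]))
E
```

```text
[0.4488 0.3735 0.1527] [ 3.1414 -0.0004  1.5971] [[276.4086 204.0535]]
```

View pics/w1.png

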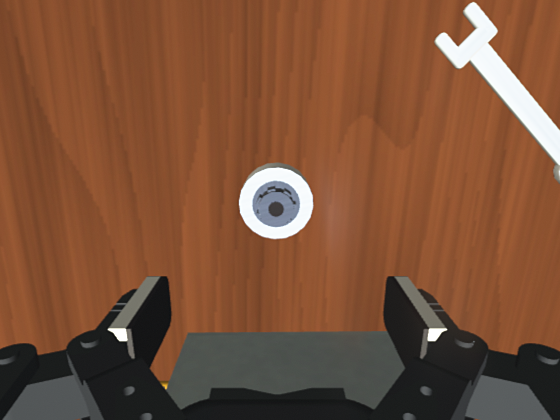

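The wrist view shows the drum's light closed face centred near (276,203) and its sprocket hole near (276,209). The wrench is off to the upper right.

```bash
python3 - <<'E'
from h import *
im,K,E=cam("wrist")
m=(im.min(2)>190).astype(np.uint8);m[:, :200]=0;m[:,350:]=0;m[260:]=0
c=max(cv2.findContours(m,cv2.RETR_EXTERNAL,cv2.CHAIN_APPROX_NONE)[0],key=cv2.contourArea)
e=cv2.fitEllipse(c);print(e,onz(K,E,e[0],.026))
p=np.array([onz(K,E,q[0]+0.,.026) for q in c]);print(p.min(0),p.max(0),(p.min(0)+p.max(0))/2)
print(onz(K,E,(276,209),.04))
plan([*onz(K,E,e[0],.026)[:2],.0375],[np.pi,0,1.595],3)
E
```

```text
((275.7098693847656, 202.8529510498047), (70.06614685058594, 72.94638061523438), 94.360595703125) [0.4489 0.3698 0.026 ]
[0.4194 0.3396 0.026 ] [0.4784 0.3982 0.026 ] [0.4489 0.3689 0.026 ]
[0.4492 0.3688 0.04  ]
at [0.4488 0.3735 0.1528] [ 3.1413 -0.0003  1.5973] t 2.25
shift tool mm [ -3.7111   0.0537 115.2629] deg [ 0.0179 -0.0198  0.1339]  per row: [-0.0247  0.0004  0.7684] [ 0.     -0.      0.0002]
```

Call:
{"op": "play_rows", "data": {
  "targets": [
    [-0.021, 0, 0.5, 0, 0, 0, 0],
    [-0.021, 0, 0.5, 0, 0, 0, 0],
    [-0.021, 0, 0.5, 0, 0, 0, 0],
    [-0.021, 0, 0.5, 0, 0, 0, 0],
    [0, 0, 0.2, 0, 0, 0, 0],
    [0, 0, 0.09, 0, 0, 0, 0],
    [0, 0, 0, 0, 0, 0, 0],
    [0, 0, 0, 0, 0, 0, 0],
    [0, 0, 0, 0, 0, 0, 1],
    [0, 0, 0, 0, 0, 0, 1],
    [0, 0, 0, 0, 0, 0, 1],
    [0, 0, 0, 0, 0, 0, 1],
    [0, 0, 0, 0, 0, 0, 1],
    [0, 0, 0, 0, 0, 0, 1],
    [0, 0, 0, 0, 0, 0, 1],
    [0, 0, 0, 0, 0, 0, 1]
  ]
}}

```text
time_s: 3.85
position: [0.4495, 0.3685, 0.0379]
eef_rot: [-3.142, 0.0, 1.596]
contact_force: [0.5, -0.3, 0.7]
finger_gap: 0.0002
grasp_force: 0.0
```

```bash
python3 - <<'E'
from h import *
im,K,E=cam("wrist");b,_,_=cam("side");
c=cv2.resize(b[170:240,180:280],(560,392),interpolation=cv2.INTER_CUBIC)
a,K2,E2=cam("scene");u=proj(K2,E2,[.449,.369,.03])[0].astype(int);c2=cv2.resize(a[u[1]-40:u[1]+40,u[0]-50:u[0]+50],(500,400),interpolation=cv2.INTER_CUBIC)
cv2.imwrite("pics/w2.png",cv2.resize(np.hstack([im,cv2.resize(c2,(525,420))]),(800,310)));print(r.read_state(),proj(K,E,[.449,.369,.04]))
E
```

```text
{'time_s': 4.0, 'qpos': array([ 0.4789,  0.3757,  1.7134, -0.    ,  1.0525,  0.4538]), 'joint_vel': array([ 0.0001,  0.0003, -0.0009, -0.0008,  0.0036,  0.    ]), 'tau': array([ -0.0011, -43.2106, -28.2532,  -0.0003,   0.0009,  -0.    ]), 'position': array([0.4495, 0.3685, 0.0379]), 'eef_rot': array([ 3.1416, -0.    ,  1.5959]), 'contact_force': array([-0.8265,  0.374 ,  0.2297]), 'ft_torque': array([ 0.0073, -0.0257, -0.0642]), 'grasp_force': 0.0, 'finger_gap': -0.0002251925292468487} [[273.6525 267.8675]]
```

View pics/w2.png

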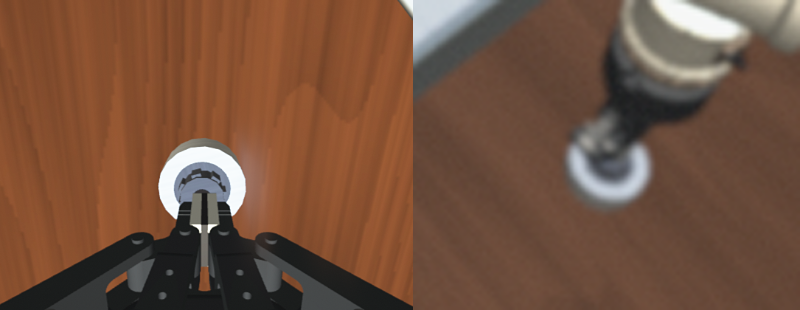

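```bash
python3 - <<'E'
from h import *
im,K,E=cam("wrist");s=r.read_state()
m=(im.min(2)>190).astype(np.uint8);m[310:]=0
c=max(cv2.findContours(m,cv2.RETR_EXTERNAL,cv2.CHAIN_APPROX_NONE)[0],key=cv2.contourArea)
c=np.array([q for q in c if q[0][1]<250]);e=cv2.fitEllipse(c);print(e,onz(K,E,e[0],.026))
p=np.array([onz(K,E,q[0]+0.,.026) for q in c]);
from scipy.optimize import least_squares
f=least_squares(lambda a:np.hypot(p[:,0]-a[0],p[:,1]-a[1])-a[2],[.449,.369,.03],loss="soft_l1",f_scale=.001);print(f.x,f.cost)
print("tcp,tip,grasp px",proj(K,E,s["position"]+np.array([[0,0,0],[0,0,-.008],[0,0,.011]])))
cv2.imwrite("pics/w3.png",cv2.resize(im[170:400,180:380],(696,600) and (520,598),interpolation=cv2.INTER_CUBIC))
E
```

```text
((273.578369140625, 230.37774658203125), (59.68630599975586, 105.17047882080078), 90.306396484375) [0.4486 0.3824 0.026 ]
[0.4489 0.3687 0.0287] 0.0008356757815287855
tcp,tip,grasp px [[274.826  266.9066]
 [274.9087 259.8386]
 [274.6995 277.7246]]
```

View pics/w3.png

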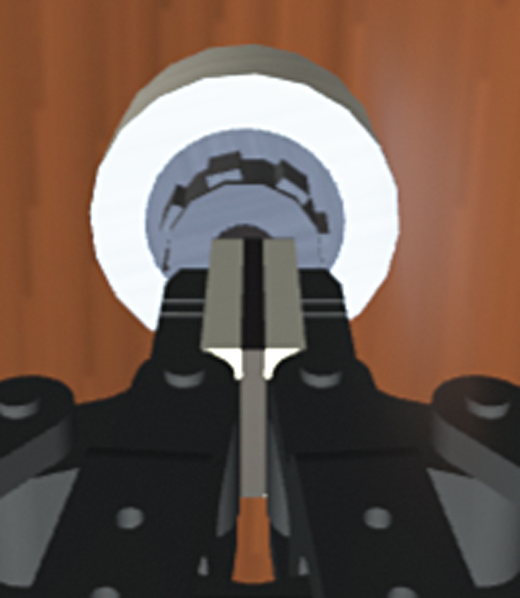

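The wrist crop shows the shut fingertips at about (274,261), still above the sprocket. The tips sit higher than I assumed, so I'll probe down gently with the fingers shut.

Call:
{"op": "play_rows", "data": {
  "targets": [
    [0, 0, 0.02, 0, 0, 0, 1],
    [0, 0, 0.02, 0, 0, 0, 1],
    [0, 0, 0.02, 0, 0, 0, 1],
    [0, 0, 0, 0, 0, 0, 1]
  ]
}}

```text
time_s: 4.45
position: [0.4494, 0.3684, 0.0346]
eef_rot: [-3.141, 0.0, 1.596]
contact_force: [-0.4, -0.0, 0.0]
finger_gap: 0.0002
grasp_force: 0.0
```

Call:
{"op": "play_rows", "data": {
  "targets": [
    [0, 0, 0.02, 0, 0, 0, 1],
    [0, 0, 0.02, 0, 0, 0, 1],
    [0, 0, 0, 0, 0, 0, 1]
  ]
}}

```text
time_s: 4.75
position: [0.4494, 0.3684, 0.0327]
eef_rot: [-3.141, 0.0, 1.596]
contact_force: [-0.4, -0.3, -0.5]
finger_gap: 0.0001
grasp_force: 0.0
```

Call:
{"op": "play_rows", "data": {
  "targets": [
    [0, 0, 0.02, 0, 0, 0, 1],
    [0, 0, 0.02, 0, 0, 0, 1],
    [0, 0, 0, 0, 0, 0, 1]
  ]
}}

```text
time_s: 5.05
position: [0.4494, 0.3684, 0.0307]
eef_rot: [-3.141, 0.0, 1.596]
contact_force: [0.8, -1.1, -0.7]
finger_gap: 0.0
grasp_force: 0.0
```

Call:
{"op": "play_rows", "data": {
  "targets": [
    [0, 0, 0.02, 0, 0, 0, 1],
    [0, 0, 0.02, 0, 0, 0, 1],
    [0, 0, 0, 0, 0, 0, 1]
  ]
}}

```text
time_s: 5.35
position: [0.4494, 0.3684, 0.0287]
eef_rot: [-3.141, 0.0, 1.596]
contact_force: [-0.6, -0.4, 0.3]
finger_gap: -0.0003
grasp_force: 0.0
```

Call:
{"op": "play_rows", "data": {
  "targets": [
    [0, 0, 0.02, 0, 0, 0, 1],
    [0, 0, 0, 0, 0, 0, 1]
  ]
}}

```text
time_s: 5.55
position: [0.4495, 0.3685, 0.0277]
eef_rot: [-3.141, 0.0, 1.596]
contact_force: [-0.4, -0.4, 0.5]
finger_gap: 0.0001
grasp_force: 0.0
```

Call:
{"op": "play_rows", "data": {
  "targets": [
    [0, 0, 0.02, 0, 0, 0, 1],
    [0, 0, 0, 0, 0, 0, 1]
  ]
}}

```text
time_s: 5.75
position: [0.4494, 0.3684, 0.0267]
eef_rot: [-3.141, 0.0, 1.596]
contact_force: [0.8, -0.6, -0.5]
finger_gap: 0.0
grasp_force: 0.0
```

Call:
{"op": "play_rows", "data": {
  "targets": [
    [0, 0, 0.02, 0, 0, 0, 1],
    [0, 0, 0, 0, 0, 0, 1]
  ]
}}

```text
time_s: 5.95
position: [0.4495, 0.3685, 0.0258]
eef_rot: [-3.141, 0.0, 1.596]
contact_force: [-0.1, 0.7, -0.3]
finger_gap: 0.0001
grasp_force: 0.0
```

Call:
{"op": "play_rows", "data": {
  "targets": [
    [0, 0, 0.02, 0, 0, 0, 1],
    [0, 0, 0, 0, 0, 0, 1]
  ]
}}

```text
time_s: 6.15
position: [0.4497, 0.3686, 0.0252]
eef_rot: [3.141, -0.0, 1.596]
contact_force: [-0.7, -0.4, 2.8]
finger_gap: 0.0
grasp_force: 1.2
```

Call:
{"op": "play_rows", "data": {
  "targets": [
    [0, 0, 0.02, 0, 0, 0, 1],
    [0, 0, 0, 0, 0, 0, 1]
  ]
}}

```text
time_s: 6.35
position: [0.4497, 0.3686, 0.0251]
eef_rot: [-3.142, 0.0, 1.596]
contact_force: [-2.9, -2.6, 8.6]
finger_gap: -0.0001
grasp_force: 4.7
```

```bash
python3 - <<'E'
from h import *
im,K,E=cam("wrist");print(r.read_state()["contact_force"])
a=cv2.resize(im[170:400,180:380],(400,460),interpolation=cv2.INTER_CUBIC)
b,K2,E2=cam("scene");u=proj(K2,E2,[.449,.369,.05])[0].astype(int);b=cv2.resize(b[u[1]-30:u[1]+28,u[0]-25:u[0]+25],(400,460),interpolation=cv2.INTER_CUBIC)
cv2.imwrite("pics/w4.png",np.hstack([a,b]))
E
```

```text
[-3.854  -2.4552  9.2258]
```

View pics/w4.png

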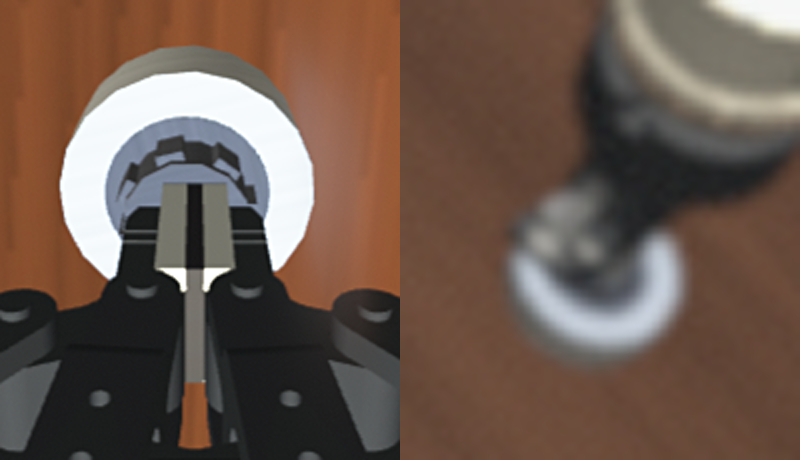

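Contact came at TCP z ≈ 0.0253 on the 40 mm sprocket top. The crop agrees, with the tips at about (274,261) over the sprocket. So the tips really sit about 15 mm behind the TCP, and I'll grip about 11 mm lower.

Call:
{"op": "play_rows", "data": {
  "targets": [
    [0, 0, -0.1, 0, 0, 0, 1],
    [0, 0, 0, 0, 0, 0, 0],
    [0, 0, 0, 0, 0, 0, 0],
    [0, 0, 0, 0, 0, 0, 0],
    [0, 0, 0, 0, 0, 0, 0],
    [0, 0, 0, 0, 0, 0, 0],
    [0, 0, 0.1, 0, 0, 0, 0],
    [0, 0, 0.1, 0, 0, 0, 0],
    [0, 0, 0.08, 0, 0, 0, 0],
    [0, 0, 0, 0, 0, 0, 0],
    [0, 0, 0, 0, 0, 0, 1],
    [0, 0, 0, 0, 0, 0, 1],
    [0, 0, 0, 0, 0, 0, 1],
    [0, 0, 0, 0, 0, 0, 1],
    [0, 0, 0, 0, 0, 0, 1],
    [0, 0, 0, 0, 0, 0, 1],
    [0, 0, 0, 0, 0, 0, 1],
    [0, 0, 0, 0, 0, 0, 1]
  ]
}}

```text
time_s: 8.25
position: [0.4499, 0.3688, 0.0155]
eef_rot: [3.141, -0.0, 1.596]
contact_force: [-0.4, -1.1, 5.0]
finger_gap: 0.025
grasp_force: 59.1
```

Call:
{"op": "play_rows", "data": {
  "targets": [
    [0, 0, -0.1, 0, 0, 0, 1],
    [0, 0, -0.3, 0, 0, 0, 1],
    [0, 0, -0.5, 0, 0, 0, 1],
    [0, 0, -0.5, 0, 0, 0, 1],
    [0, 0, -0.5, 0, 0, 0, 1],
    [0, 0, -0.5, 0, 0, 0, 1],
    [0, 0, -0.5, 0, 0, 0, 1],
    [0, 0, -0.2, 0, 0, 0, 1],
    [0, 0, 0, 0, 0, 0, 1]
  ]
}}

```text
time_s: 9.15
position: [0.4505, 0.369, 0.172]
eef_rot: [3.138, -0.002, 1.596]
contact_force: [0.6, 0.4, -2.2]
finger_gap: 0.025
grasp_force: 59.1
```

Call:
{"op": "play_rows", "data": {
  "targets": [
    [-0.2, 0.03, 0, 0, 0, 0, 1],
    [-0.45, 0.03, 0, 0, 0, 0, 1],
    [-0.52, 0.03, 0, 0, 0, 0, 1],
    [-0.52, 0.03, 0, 0, 0, 0, 1],
    [-0.52, 0.03, 0, 0, 0, 0, 1],
    [-0.52, 0.03, 0, 0, 0, 0, 1],
    [-0.52, 0.03, 0, 0, 0, 0, 1],
    [-0.52, 0.03, 0, 0, 0, 0, 1],
    [-0.52, 0.03, 0, 0, 0, 0, 1],
    [-0.52, 0.03, 0, 0, 0, 0, 1],
    [-0.52, 0.03, 0, 0, 0, 0, 1],
    [-0.4, 0.03, 0, 0, 0, 0, 1],
    [-0.2, 0, 0, 0, 0, 0, 1],
    [-0.1, 0, 0, 0, 0, 0, 1],
    [0, 0, 0, 0, 0, 0, 1],
    [0, 0, 0, 0, 0, 0, 1],
    [0, 0, 0, 0, 0, 0, 1]
  ]
}}

```text
time_s: 10.85
position: [0.4749, 0.0683, 0.1698]
eef_rot: [-3.141, -0.0, 1.597]
contact_force: [0.3, -0.5, -1.3]
finger_gap: 0.0249
grasp_force: 59.1
```

```bash
python3 - <<'E'
from h import *
im,K,E=cam("wrist");cv2.imwrite("pics/w5.png",im);s=r.read_state();print(s["position"],s["contact_force"],s["finger_gap"],s["grasp_force"])
p=[.477,.0568,.0241];print(proj(K,E,W(p,[[0,.085,.05],[0,.085+.0325,.05],[.0325,.085,.05]])))
E
```

```text
[0.475  0.0682 0.1698] [-0.2205  0.3756 -0.8184] 0.024786787985242004 59.077332615852356
[[278.1403 102.7078]
 [278.2571  54.1219]
 [322.9971 102.78  ]]
```

View pics/w5.png

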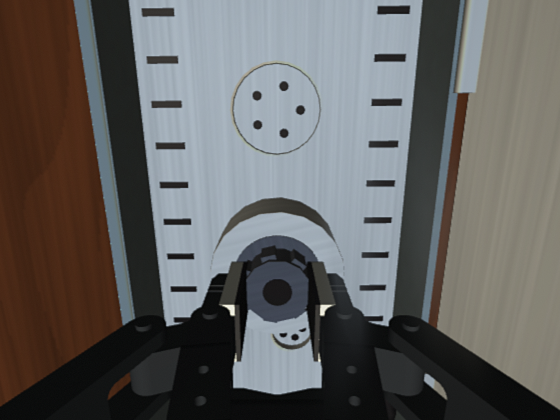

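The wrist view shows the drum held, with its hole at (277,292). The large seat is clear at about (276.5,108.5), in line in x. I'll look again from the geometry I used for the bench drum, so that calibration errors cancel.

Call:
{"op": "play_rows", "data": {
  "targets": [
    [0.296, -0.32, -0.028, 0, 0, 0, 1],
    [0.296, -0.32, -0.028, 0, 0, 0, 1],
    [0.296, -0.32, -0.028, 0, 0, 0, 1],
    [0.296, -0.32, -0.028, 0, 0, 0, 1],
    [0.296, -0.32, -0.028, 0, 0, 0, 1],
    [0, 0, 0, 0, 0, 0, 1],
    [0, 0, 0, 0, 0, 0, 1],
    [0, 0, 0, 0, 0, 0, 1]
  ]
}}

```text
time_s: 11.7
position: [0.3938, 0.1393, 0.177]
eef_rot: [3.141, 0.0, 1.596]
contact_force: [0.1, -0.2, -1.1]
finger_gap: 0.0251
grasp_force: 59.2
```

```bash
python3 - <<'E'
from h import *
im,K,E=cam("wrist");s=r.read_state();print(s["position"],s["eef_rot"])
cv2.imwrite("pics/w6.png",cv2.resize(im[120:320,260:540],(784,560),interpolation=cv2.INTER_CUBIC))
E
```

```text
[0.3938 0.1392 0.177 ] [3.1414 0.0002 1.5955]
```

View pics/w6.png

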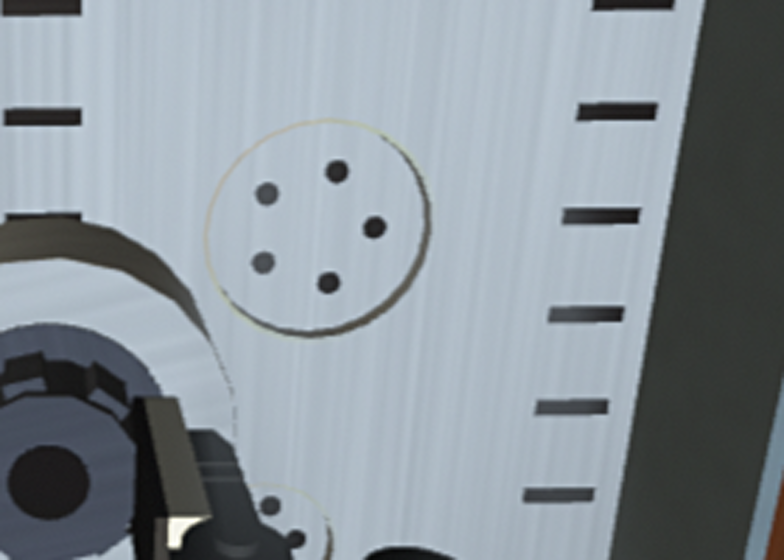

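The crop shows the seat ring centred at about (373.6,201.4) full-frame and 80.7 px wide, which agrees with the calibration. The drum hole is at (277.1,292.1).

```bash
python3 - <<'E'
from h import *
_,K,E=cam("wrist")
# rack seat from this view; earlier view by shifting E to earlier TCP
s=r.read_state();print("seat now",onz(K,E,(373.6,201.4),.05),"hole",onz(K,E,(277.1,292.1),s["position"][2]+.0245),s["position"])
E2=E.copy();E2[:3,3]-=E[:3,:3]@(np.array([.475,.0683,.1698])-s["position"])
print("seat before",onz(K,E2,(276.5,108.5),.05))
# ring fit in current picture
im,_,_=cam("wrist");g=cv2.cvtColor(im,cv2.COLOR_BGR2GRAY)
c=np.array([373.6,201.4]);pts=[]
bl=cv2.GaussianBlur(g,(0,0),6).astype(float)-g
for t in np.radians(np.arange(0,360,5)):
    rr=np.arange(35,46,.25);q=c+rr[:,None]*[np.cos(t),.965*np.sin(t)]
    v=cv2.remap(bl.astype(np.float32),q[:,0].astype(np.float32)[None],q[:,1].astype(np.float32)[None],1)[0]
    if v.max()>4: pts.append(onz(K,E,q[v.argmax()],.05))
from scipy.optimize import least_squares
p=np.array(pts);f=least_squares(lambda a:np.hypot(p[:,0]-a[0],p[:,1]-a[1])-.0325,c*0+[.475,.137],loss="soft_l1",f_scale=.0005);print(len(p),f.x,np.median(abs(f.fun)))
E
```

```text
seat now [0.4726 0.1386 0.05  ] hole [0.3948 0.1397 0.2014] [0.3937 0.1392 0.1769]
seat before [0.4741 0.1377 0.05  ]
67 [0.472  0.1382] 0.0008310414727483381
```

Call:
{"op": "play_rows", "data": {
  "targets": [
    [-0.014, 0.313, 0, 0, 0, 0, 1],
    [-0.014, 0.313, 0, 0, 0, 0, 1],
    [-0.014, 0.313, 0, 0, 0, 0, 1],
    [-0.014, 0.313, 0, 0, 0, 0, 1],
    [-0.014, 0.313, 0, 0, 0, 0, 1],
    [0, 0, 0.2, 0, 0, 0, 1],
    [0, 0, 0.4, 0, 0, 0, 1],
    [0, 0, 0.4, 0, 0, 0, 1],
    [0, 0, 0.4, 0, 0, 0, 1],
    [0, 0, 0.3, 0, 0, 0, 1],
    [0, 0, 0.2, 0, 0, 0, 1],
    [0, 0, 0.1, 0, 0, 0, 1],
    [0, 0, 0, 0, 0, 0, 1],
    [0, 0, 0, 0, 0, 0, 1]
  ]
}}

```text
time_s: 13.25
position: [0.4721, 0.138, 0.0775]
eef_rot: [3.14, -0.0, 1.596]
contact_force: [0.1, -1.1, -1.7]
finger_gap: 0.0246
grasp_force: 59.3
```

Call:
{"op": "play_rows", "data": {
  "targets": [
    [-0.006, 0, 0.08, 0, 0, 0, 1],
    [0, 0, 0.06, 0, 0, 0, 1],
    [0, 0, 0.04, 0, 0, 0, 1],
    [0, 0, 0.04, 0, 0, 0, 1],
    [0, 0, 0.02, 0, 0, 0, 1],
    [0, 0, 0, 0, 0, 0, 1]
  ]
}}

```text
time_s: 13.85
position: [0.4715, 0.1377, 0.0647]
eef_rot: [-3.141, -0.0, 1.596]
contact_force: [-0.1, 0.7, -1.5]
finger_gap: 0.0251
grasp_force: 59.3
```

Call:
{"op": "play_rows", "data": {
  "targets": [
    [0, 0, 0.02, 0, 0, 0, 1],
    [0, 0, 0, 0, 0, 0, 1]
  ]
}}

```text
time_s: 14.05
position: [0.4716, 0.1377, 0.0639]
eef_rot: [-3.142, 0.0, 1.596]
contact_force: [-0.5, 0.5, -1.6]
finger_gap: 0.0253
grasp_force: 59.3
```

Call:
{"op": "play_rows", "data": {
  "targets": [
    [0, 0, 0.02, 0, 0, 0, 1],
    [0, 0, 0.02, 0, 0, 0, 1],
    [0, 0, 0, 0, 0, 0, 1]
  ]
}}

```text
time_s: 14.35
position: [0.4714, 0.1377, 0.0617]
eef_rot: [-3.141, 0.0, 1.596]
contact_force: [-0.1, 0.2, -1.0]
finger_gap: 0.0249
grasp_force: 59.3
```

Call:
{"op": "play_rows", "data": {
  "targets": [
    [0, 0, 0.02, 0, 0, 0, 1],
    [0, 0, 0.02, 0, 0, 0, 1],
    [0, 0, 0, 0, 0, 0, 1]
  ]
}}

```text
time_s: 14.65
position: [0.4714, 0.1377, 0.0597]
eef_rot: [-3.141, 0.0, 1.596]
contact_force: [-0.3, 0.7, -0.1]
finger_gap: 0.0253
grasp_force: 59.3
```

Call:
{"op": "play_rows", "data": {
  "targets": [
    [0, 0, 0.02, 0, 0, 0, 1],
    [0, 0, 0, 0, 0, 0, 1]
  ]
}}

```text
time_s: 14.85
position: [0.4715, 0.1377, 0.0588]
eef_rot: [-3.141, -0.0, 1.596]
contact_force: [0.2, -0.3, -0.9]
finger_gap: 0.0247
grasp_force: 59.3
```

Call:
{"op": "play_rows", "data": {
  "targets": [
    [0, 0, 0.02, 0, 0, 0, 1],
    [0, 0, 0, 0, 0, 0, 1]
  ]
}}

```text
time_s: 15.05
position: [0.4715, 0.1377, 0.0578]
eef_rot: [-3.141, 0.0, 1.596]
contact_force: [0.4, -1.9, -1.2]
finger_gap: 0.025
grasp_force: 59.3
```

It's in the seat, since it's well below the rack-top height with no contact. Next, touch the floor.

Call:
{"op": "play_rows", "data": {
  "targets": [
    [0, 0, 0.015, 0, 0, 0, 1],
    [0, 0, 0, 0, 0, 0, 1]
  ]
}}

```text
time_s: 15.25
position: [0.4716, 0.1377, 0.0575]
eef_rot: [-3.141, 0.0, 1.596]
contact_force: [-1.4, -0.3, 2.7]
finger_gap: 0.0249
grasp_force: 59.7
```

Call:
{"op": "play_rows", "data": {
  "targets": [
    [0, 0, 0.015, 0, 0, 0, 1],
    [0, 0, 0, 0, 0, 0, 1]
  ]
}}

```text
time_s: 15.45
position: [0.4717, 0.1377, 0.0574]
eef_rot: [-3.141, 0.0, 1.596]
contact_force: [-4.8, -0.9, 9.4]
finger_gap: 0.0249
grasp_force: 60.4
```

Call:
{"op": "play_rows", "data": {
  "targets": [
    [0, 0, -0.012, 0, 0, 0, 1],
    [0, 0, 0, 0, 0, 0, 0],
    [0, 0, 0, 0, 0, 0, 0],
    [0, 0, 0, 0, 0, 0, 0],
    [0, 0, 0, 0, 0, 0, 0],
    [0, 0, 0, 0, 0, 0, 0],
    [0, 0, 0, 0, 0, 0, 0],
    [0, 0, -0.1, 0, 0, 0, 0],
    [0, 0, -0.3, 0, 0, 0, 0],
    [0, 0, -0.6, 0, 0, 0, 0],
    [0, 0, -0.6, 0, 0, 0, 0],
    [0, 0, -0.6, 0, 0, 0, 0],
    [0, 0, 0, 0, 0, 0, 0],
    [0, 0, 0, 0, 0, 0, 0]
  ]
}}

```text
time_s: 16.85
position: [0.4721, 0.1377, 0.1678]
eef_rot: [3.14, -0.0, 1.596]
contact_force: [0.4, 0.5, 0.6]
finger_gap: 0.0854
grasp_force: 0.0
```

```bash
python3 - <<'E'
from h import *
im,K,E=cam("wrist");s=r.read_state();print(s["position"],s["eef_rot"],s["finger_gap"])
cv2.imwrite("pics/w7.png",im)
E
```

```text
[0.4712 0.1377 0.1666] [-3.1409  0.      1.5959] 0.08515942274635672
```

View pics/w7.png

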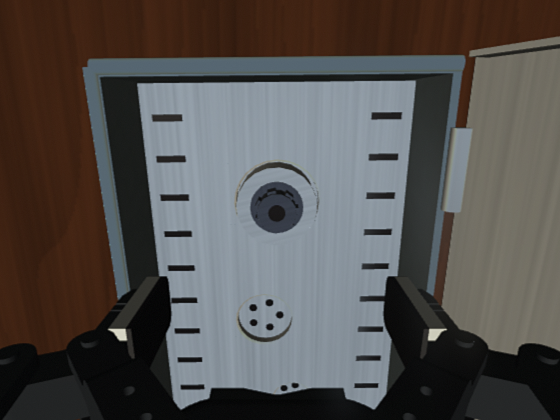

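The wrist view shows the drum flat in the large seat at (276,205), released. Next, the lid bar.

Call:
{"op": "play_rows", "data": {
  "targets": [
    [0, 0, -0.4, 0, 0, 0, 0],
    [0, 0, -0.6, 0, 0, 0, 0],
    [0, 0, -0.6, 0, 0, 0, 0],
    [0, 0, -0.6, 0, 0, 0, 0],
    [0, 0, -0.6, 0, 0, 0, 0],
    [0, 0, -0.6, 0, 0, 0, 0],
    [0, 0, -0.6, 0, 0, 0, 0],
    [0, 0, -0.6, 0, 0, 0, 0],
    [0, 0, -0.6, 0, 0, 0, 0],
    [0, 0, -0.36, 0, 0, 0, 0],
    [0, 0, 0, 0, 0, 0, 0],
    [-0.286, 0.645, 0, 0, 0, 0, 0],
    [-0.286, 0.645, 0, 0, 0, 0, 0],
    [-0.286, 0.645, 0, 0, 0, 0, 0],
    [-0.286, 0.645, 0, 0, 0, 0, 0],
    [-0.286, 0.645, 0, 0, 0, 0, 0],
    [-0.286, 0.645, 0, 0, 0, 0, 0],
    [0, 0, 0, 0, 0, 0, 0],
    [0, 0, 0, 0, 0, 0, 0]
  ]
}}

```text
time_s: 18.8
position: [0.6672, 0.0565, 0.4411]
eef_rot: [-3.135, -0.001, 1.595]
contact_force: [-0.2, 0.5, -0.6]
finger_gap: 0.0854
grasp_force: 0.0
```

```bash
python3 - <<'E'
from h import *
im,K,E=cam("wrist");s=r.read_state();print(s["position"],s["eef_rot"],s["qpos"])
w=[.4736,.0527,.0241]
print(proj(K,E,W(w,[[.195,y,.3457] for y in (-.065,0,.065)])))
cv2.imwrite("pics/w8.png",im)
g=cv2.cvtColor(im,cv2.COLOR_BGR2GRAY)
for row in range(100,320,40): print(row,[int(v) for v in g[row,200:360:4]])
E
```

```text
[0.6667 0.057  0.443 ] [-3.1381 -0.0006  1.5961] [-0.0949  0.3988  0.868   0.0002  1.8783 -0.1201]
[[278.1714 289.5497]
 [278.2526 208.472 ]
 [278.3464 114.8407]]
100 [201, 200, 139, 39, 162, 159, 157, 156, 156, 157, 160, 159, 154, 206, 205, 197, 199, 203, 67, 60, 58, 63, 61, 60, 61, 59, 57, 60, 60, 57, 64, 60, 60, 64, 64, 61, 65, 65, 66, 65]
140 [197, 198, 198, 143, 37, 160, 158, 157, 159, 158, 160, 159, 160, 186, 200, 200, 199, 198, 145, 88, 87, 88, 59, 61, 57, 59, 55, 59, 58, 65, 61, 61, 61, 66, 63, 65, 68, 158, 200, 194]
180 [194, 194, 201, 169, 81, 138, 158, 159, 158, 155, 158, 158, 156, 155, 194, 202, 197, 197, 163, 82, 89, 89, 60, 62, 60, 57, 55, 56, 66, 63, 63, 65, 68, 66, 65, 64, 66, 68, 67, 66]
220 [102, 173, 198, 203, 144, 33, 157, 154, 156, 153, 154, 155, 157, 153, 195, 202, 197, 198, 203, 76, 88, 90, 60, 62, 59, 59, 57, 54, 66, 68, 65, 65, 69, 67, 63, 60, 65, 62, 61, 58]
260 [152, 150, 24, 16, 14, 133, 109, 156, 155, 154, 152, 151, 153, 151, 189, 197, 198, 53, 178, 69, 87, 90, 63, 63, 58, 58, 61, 59, 67, 68, 68, 63, 67, 62, 60, 60, 62, 57, 57, 53]
300 [53, 59, 62, 63, 62, 60, 103, 75, 70, 158, 152, 152, 152, 150, 159, 191, 194, 199, 198, 56, 58, 61, 60, 60, 60, 60, 61, 61, 59, 68, 61, 68, 62, 62, 61, 64, 58, 58, 53, 56]
```

```bash
python3 - <<'E'
from h import *
im=cv2.imread("pics/w8.png");g=cv2.cvtColor(im,cv2.COLOR_BGR2GRAY)
_,K,E=cam("wrist")
for row in (140,180,220,250): print(row,[int(v) for v in g[row,266:292]])
print([int(v) for v in g[100:132,281]],[int(v) for v in g[265:305,281]])
E
```

```text
140 [202, 199, 198, 202, 206, 208, 145, 56, 48, 72, 88, 89, 88, 87, 87, 89, 91, 89, 88, 88, 89, 79, 59, 47, 54, 61]
180 [199, 200, 197, 197, 200, 206, 163, 87, 62, 70, 82, 88, 87, 87, 89, 89, 91, 90, 89, 89, 88, 79, 60, 47, 55, 63]
220 [200, 200, 198, 195, 195, 201, 203, 146, 66, 57, 76, 89, 89, 87, 88, 89, 91, 91, 90, 88, 89, 80, 60, 49, 54, 62]
250 [199, 200, 198, 197, 194, 197, 200, 158, 86, 53, 70, 85, 89, 86, 87, 87, 91, 91, 89, 88, 89, 81, 62, 48, 56, 61]
[60, 60, 60, 60, 60, 59, 60, 61, 60, 59, 60, 61, 58, 47, 85, 92, 90, 90, 90, 90, 89, 90, 90, 89, 91, 89, 90, 89, 90, 89, 90, 89] [88, 87, 88, 88, 89, 88, 88, 88, 88, 88, 89, 87, 88, 88, 89, 88, 88, 87, 88, 88, 88, 89, 88, 88, 90, 90, 71, 58, 58, 58, 58, 58, 58, 58, 58, 58, 57, 57, 58, 59]
```

Call:
{"op": "play_rows", "data": {
  "targets": [
    [0, 0, 0, 0.037, 0, 0, 0],
    [0, 0, 0, 0.037, 0, 0, 0],
    [0, 0, 0, 0.037, 0, 0, 0],
    [0, 0.24, 0, 0, 0, 0, 0],
    [0, 0.24, 0, 0, 0, 0, 0],
    [0, 0.24, 0, 0, 0, 0, 0],
    [0, 0, 0, 0, 0, 0, 0],
    [0, 0, 0, 0, 0, 0, 0],
    [0, 0, 0, 0, 0, 0, 0]
  ]
}}

```text
time_s: 19.8
position: [0.6892, 0.0568, 0.4287]
eef_rot: [-2.808, -0.0, 1.596]
contact_force: [-0.6, -0.5, 0.1]
finger_gap: 0.0851
grasp_force: 0.0
```

```bash
python3 - <<'E'
from h import *
im,K,E=cam("wrist");s=r.read_state();T=R.from_euler("xyz",s["eef_rot"]).as_matrix();print(s["position"],T,s["qpos"])
b=np.array([.6697,.057,.3457]);print("bar in tool",T.T@(b-s["position"]),proj(K,E,b))
g=cv2.cvtColor(im,cv2.COLOR_BGR2GRAY)
for row in (160,200,240): print(row,[int(v) for v in g[row,250:310]])
E
```

```text
[0.6893 0.0568 0.4285] [[-0.0251  0.9446 -0.3274]
 [ 0.9997  0.0238 -0.0081]
 [ 0.0001 -0.3275 -0.9449]] [-0.0764  0.909   0.1846 -0.048   2.3795 -0.1308]
bar in tool [0.0007 0.0086 0.0846] [[287.6193 212.7954]]
160 [225, 228, 228, 228, 226, 225, 226, 227, 227, 226, 226, 225, 225, 227, 227, 227, 226, 223, 225, 225, 225, 228, 227, 225, 227, 228, 226, 224, 228, 231, 232, 233, 235, 182, 107, 103, 106, 108, 112, 110, 109, 107, 108, 109, 100, 85, 67, 50, 52, 60, 65, 67, 67, 72, 76, 79, 77, 75, 73, 74]
200 [226, 227, 227, 228, 227, 225, 224, 227, 226, 227, 229, 227, 225, 226, 227, 228, 227, 225, 223, 224, 226, 227, 229, 226, 226, 227, 225, 223, 224, 228, 231, 232, 233, 190, 121, 102, 105, 108, 111, 111, 109, 107, 108, 109, 98, 81, 62, 48, 53, 65, 68, 70, 75, 78, 78, 76, 75, 75, 79, 78]
240 [231, 232, 232, 230, 230, 230, 229, 229, 231, 231, 232, 238, 239, 163, 42, 56, 65, 45, 28, 11, 45, 197, 242, 236, 227, 223, 224, 222, 221, 225, 230, 230, 231, 199, 135, 103, 104, 109, 111, 110, 109, 108, 109, 108, 95, 78, 58, 54, 77, 83, 80, 79, 80, 80, 79, 77, 77, 77, 76, 76]
```

Call:
{"op": "play_rows", "data": {
  "targets": [
    [0, 0, 0.3, 0, 0, 0, 0],
    [0, 0, 0.4, 0, 0, 0, 0],
    [0, 0, 0, 0, 0, 0, 0],
    [0, 0, 0, 0, 0, 0, 0]
  ]
}}

```text
time_s: 20.25
position: [0.678, 0.0564, 0.3945]
eef_rot: [-2.805, -0.0, 1.596]
contact_force: [-0.3, 0.4, 0.2]
finger_gap: 0.0857
grasp_force: 0.0
```

```bash
python3 - <<'E'
from h import *
im,K,E=cam("wrist");s=r.read_state();T=R.from_euler("xyz",s["eef_rot"]).as_matrix();print(s["position"],s["eef_rot"],s["qpos"])
b=np.array([.6697,.057,.3457]);print("bar in tool",T.T@(b-s["position"]),proj(K,E,b))
g=cv2.cvtColor(im,cv2.COLOR_BGR2GRAY)
for row in (200,240): print(row,[int(v) for v in g[row,240:310]])
E
```

```text
[0.6786 0.0564 0.3957] [-2.8086 -0.      1.5958] [-0.0781  0.776   0.4608 -0.0427  2.2357 -0.1238]
bar in tool [0.0008 0.008  0.0501] [[288.6411 230.131 ]]
200 [222, 224, 226, 226, 224, 223, 221, 220, 223, 224, 224, 225, 225, 223, 222, 222, 223, 224, 225, 225, 225, 223, 223, 224, 225, 225, 224, 221, 219, 222, 224, 225, 227, 227, 224, 223, 221, 220, 224, 228, 230, 230, 231, 197, 132, 102, 103, 105, 107, 109, 109, 107, 105, 105, 107, 105, 99, 84, 70, 53, 45, 59, 67, 69, 74, 76, 76, 75, 73, 73]
240 [225, 226, 226, 227, 228, 227, 224, 225, 227, 228, 229, 229, 228, 227, 227, 226, 226, 228, 229, 233, 213, 125, 36, 58, 66, 46, 29, 15, 15, 102, 205, 231, 229, 228, 225, 223, 220, 218, 221, 225, 228, 229, 230, 194, 128, 102, 102, 105, 107, 109, 109, 107, 105, 104, 105, 105, 96, 80, 63, 46, 54, 69, 77, 78, 78, 78, 77, 75, 75, 77]
```

Call:
{"op": "play_rows", "data": {
  "targets": [
    [0.016, 0.176, 0, 0, 0, 0, 0],
    [0, 0, 0.2, 0, 0, 0, 0],
    [0, 0, 0.2, 0, 0, 0, 0],
    [0, 0, 0.2, 0, 0, 0, 0],
    [0, 0, 0.2, 0, 0, 0, 0],
    [0, 0, 0, 0, 0, 0, 0],
    [0, 0, 0, 0, 0, 0, 0]
  ]
}}

```text
time_s: 21.0
position: [0.6742, 0.057, 0.3547]
eef_rot: [-2.809, 0.0, 1.596]
contact_force: [0.6, -0.4, 0.1]
finger_gap: 0.0851
grasp_force: 0.0
```

```bash
python3 - <<'E'
from h import *
im,K,E=cam("wrist");s=r.read_state();T=R.from_euler("xyz",s["eef_rot"]).as_matrix();print(s["position"],s["eef_rot"],s["qpos"])
b=np.array([.6697,.057,.3457]);print("bar in tool",T.T@(b-s["position"]),proj(K,E,b))
g=cv2.cvtColor(im,cv2.COLOR_BGR2GRAY)
for row in (200,240): print(row,[int(v) for v in g[row,240:310]])
E
```

```text
[0.6742 0.0571 0.3547] [-2.8088 -0.      1.5958] [-0.0776  0.7234  0.6205 -0.0395  2.1285 -0.118 ]
bar in tool [ 0.0001 -0.0014  0.01  ] [[271.6445 257.7248]]
200 [223, 224, 225, 224, 222, 221, 223, 223, 223, 224, 225, 225, 223, 223, 223, 226, 226, 224, 224, 223, 222, 224, 229, 236, 191, 117, 101, 104, 105, 106, 108, 108, 108, 107, 106, 107, 105, 106, 107, 102, 92, 81, 69, 56, 45, 41, 53, 61, 59, 59, 60, 59, 59, 59, 61, 61, 65, 66, 69, 74, 76, 78, 75, 74, 72, 73, 72, 71, 71, 72]
240 [228, 228, 227, 226, 227, 226, 225, 225, 227, 227, 226, 231, 224, 206, 200, 201, 216, 226, 224, 222, 220, 220, 223, 230, 235, 183, 105, 99, 103, 106, 106, 108, 109, 108, 106, 105, 105, 105, 106, 105, 96, 83, 71, 59, 46, 45, 54, 60, 61, 59, 59, 64, 76, 82, 83, 75, 70, 73, 78, 77, 78, 77, 75, 75, 76, 77, 75, 74, 74, 72]
```

Call:
{"op": "play_rows", "data": {
  "targets": [
    [0, -0.014, 0.2, 0, 0, 0, 0],
    [0, 0, 0.2, 0, 0, 0, 0],
    [0, 0, 0.2, 0, 0, 0, 0],
    [0, 0, 0.2, 0, 0, 0, 0],
    [0, 0, 0, 0, 0, 0, 0],
    [0, 0, 0, 0, 0, 0, 0]
  ]
}}

```text
time_s: 21.65
position: [0.66, 0.0567, 0.3163]
eef_rot: [-2.807, -0.0, 1.596]
contact_force: [-0.5, 0.3, -0.2]
finger_gap: 0.0855
grasp_force: 0.0
```

Call:
{"op": "play_rows", "data": {
  "targets": [
    [0, 0, 0, 0, 0, 0, 1],
    [0, 0, 0, 0, 0, 0, 1],
    [0, 0, 0, 0, 0, 0, 1],
    [0, 0, 0, 0, 0, 0, 1],
    [0, 0, 0, 0, 0, 0, 1],
    [0, 0, 0, 0, 0, 0, 1],
    [0, 0, 0, 0, 0, 0, 1],
    [0, 0, 0, 0, 0, 0, 1],
    [0, 0, 0, 0, 0, 0, 1]
  ]
}}

```text
time_s: 22.55
position: [0.6597, 0.0568, 0.3154]
eef_rot: [-2.806, -0.0, 1.596]
contact_force: [1.5, 0.0, 1.3]
finger_gap: 0.0079
grasp_force: 58.5
```

Call:
{"op": "play_rows", "data": {
  "targets": [
    [0, -0.0388, 0, -0.00278, 0, 0, 1],
    [0, -0.0388, 0, -0.00278, 0, 0, 1],
    [0, -0.0775, -0.0008, -0.005556, 0, 0, 1],
    [0, -0.0775, -0.0008, -0.005556, 0, 0, 1],
    [0, -0.0775, -0.0008, -0.005556, 0, 0, 1],
    [0, -0.0775, -0.0008, -0.005556, 0, 0, 1]
  ]
}}

```text
time_s: 23.15
position: [0.6406, 0.0561, 0.3214]
eef_rot: [-2.894, 0.0, 1.596]
contact_force: [1.4, -0.6, 1.6]
finger_gap: 0.0078
grasp_force: 58.9
```

Call:
{"op": "play_rows", "data": {
  "targets": [
    [0, -0.0775, -0.0008, -0.005556, 0, 0, 1],
    [0, -0.0775, -0.0008, -0.005556, 0, 0, 1],
    [0, -0.0775, -0.0008, -0.005556, 0, 0, 1],
    [0, -0.0775, -0.0008, -0.005556, 0, 0, 1],
    [0, -0.0775, -0.0008, -0.005556, 0, 0, 1],
    [0, -0.0775, -0.0008, -0.005556, 0, 0, 1],
    [0, -0.0775, -0.0008, -0.005556, 0, 0, 1],
    [0, -0.0775, -0.0008, -0.005556, 0, 0, 1],
    [0, -0.0775, -0.0008, -0.005556, 0, 0, 1],
    [0, -0.0775, -0.0008, -0.005556, 0, 0, 1],
    [0, -0.0775, -0.0008, -0.005556, 0, 0, 1],
    [0, -0.0775, -0.0008, -0.005556, 0, 0, 1],
    [0, -0.0775, -0.0008, -0.005556, 0, 0, 1],
    [0, -0.0775, -0.0008, -0.005556, 0, 0, 1],
    [0, -0.0775, -0.0008, -0.005556, 0, 0, 1]
  ]
}}

```text
time_s: 24.65
position: [0.5832, 0.0541, 0.3289]
eef_rot: [3.128, 0.001, 1.595]
contact_force: [0.9, -5.9, -0.5]
finger_gap: 0.0077
grasp_force: 58.7
```

Call:
{"op": "play_rows", "data": {
  "targets": [
    [0, -0.0775, -0.0008, -0.005556, 0, 0, 1],
    [0, -0.0775, -0.0008, -0.005556, 0, 0, 1],
    [0, -0.0775, -0.0008, -0.005556, 0, 0, 1],
    [0, -0.0775, -0.0008, -0.005556, 0, 0, 1],
    [0, -0.0775, -0.0008, -0.005556, 0, 0, 1],
    [0, -0.0775, -0.0008, -0.005556, 0, 0, 1],
    [0, -0.0775, -0.0008, -0.005556, 0, 0, 1],
    [0, -0.0775, -0.0008, -0.005556, 0, 0, 1],
    [0, -0.0775, -0.0008, -0.005556, 0, 0, 1],
    [0, -0.0775, -0.0008, -0.005556, 0, 0, 1]
  ]
}}

```text
time_s: 25.65
position: [0.5444, 0.0526, 0.3254]
eef_rot: [2.954, 0.002, 1.595]
contact_force: [0.2, -8.9, -0.6]
finger_gap: 0.0075
grasp_force: 58.6
```

Call:
{"op": "play_rows", "data": {
  "targets": [
    [-0.004, -0.0775, -0.0008, -0.005556, 0, 0, 1],
    [-0.004, -0.0775, -0.0008, -0.005556, 0, 0, 1],
    [-0.004, -0.0775, -0.0008, -0.005556, 0, 0, 1],
    [-0.004, -0.0775, -0.0008, -0.005556, 0, 0, 1],
    [-0.004, -0.0775, -0.0008, -0.005556, 0, 0, 1],
    [-0.004, -0.0775, -0.0008, -0.005556, 0, 0, 1],
    [-0.004, -0.0775, -0.0008, -0.005556, 0, 0, 1],
    [-0.004, -0.0775, -0.0008, -0.005556, 0, 0, 1],
    [-0.004, -0.0775, -0.0008, -0.005556, 0, 0, 1],
    [-0.004, -0.0775, -0.0008, -0.005556, 0, 0, 1],
    [-0.004, -0.0775, -0.0008, -0.005556, 0, 0, 1],
    [-0.004, -0.0775, -0.0008, -0.005556, 0, 0, 1],
    [-0.004, -0.0775, -0.0008, -0.005556, 0, 0, 1],
    [-0.004, -0.0775, -0.0008, -0.005556, 0, 0, 1],
    [-0.004, -0.0775, -0.0008, -0.005556, 0, 0, 1]
  ]
}}

```text
time_s: 27.15
position: [0.489, 0.0507, 0.3078]
eef_rot: [2.693, -0.003, 1.597]
contact_force: [2.4, 4.4, -8.5]
finger_gap: 0.0076
grasp_force: 58.2
```

Call:
{"op": "play_rows", "data": {
  "targets": [
    [-0.002, -0.0775, -0.0008, -0.005556, 0, 0, 1],
    [-0.002, -0.0775, -0.0008, -0.005556, 0, 0, 1],
    [0, -0.0775, -0.0008, -0.005556, 0, 0, 1],
    [0, -0.0775, -0.0008, -0.005556, 0, 0, 1],
    [0, -0.0388, 0, -0.00278, 0, 0, 1],
    [0, -0.0388, 0, -0.00278, 0, 0, 1],
    [0, 0, 0, 0, 0, 0, 1],
    [0, 0, 0, 0, 0, 0, 1],
    [0, 0, 0, 0, 0, 0, 1]
  ]
}}

```text
time_s: 28.05
position: [0.4717, 0.05, 0.2987]
eef_rot: [2.607, -0.003, 1.597]
contact_force: [2.9, 6.2, -8.8]
finger_gap: 0.0078
grasp_force: 58.4
```

```bash
python3 - <<'E'
from h import *
s=r.read_state();T=R.from_euler("xyz",s["eef_rot"]).as_matrix();print(s["position"],s["eef_rot"],s["contact_force"],s["ft_torque"])
print("tool z angle",np.degrees(np.arctan2(-T[2,2],T[0,2])))
h=np.array([.5828,.107]);d=s["position"][[0,2]]-h;print("tcp radius, angle",np.hypot(*d),np.degrees(np.arctan2(d[1],-d[0])))
b=s["position"]-.030*T[:,2];d=b[[0,2]]-h;print("bar",b,np.hypot(*d),np.degrees(np.arctan2(d[1],-d[0])))
a,_,_=cam("side");c,K,E=cam("scene")
print([list(np.round(proj(K,E,W([.4748,.0527,.0241],[[.108-.218*np.cos(t),y,.107+.218*np.sin(t)]])[0])[0],1)) for t in np.radians([57,60,63]) for y in(-.185,.185)])
_,K,E=cam("side");print([list(np.round(proj(K,E,W([.4748,.0527,.0241],[[.108-.218*np.cos(t),y,.107+.218*np.sin(t)]])[0])[0],1)) for t in np.radians([57,60,63]) for y in(-.185,.185)])
cv2.imwrite("pics/f.png",np.vstack([cv2.resize(a[100:310,150:430],(800,600))[:, :]])[:600] if 0 else np.hstack([cv2.resize(a[110:310,180:380],(400,400)),cv2.resize(c[130:330,200:400],(400,400))]))
E
```

```text
[0.4717 0.05   0.2987] [ 2.6067 -0.003   1.5969] [ 2.8543  6.2389 -8.7577] [0.7069 0.6249 0.4893]
tool z angle 59.36430028123606
tcp radius, angle 0.2215854035274975 59.9201033507276
bar [0.4565 0.0496 0.3246] 0.25158037645478115 59.853835339697085
[[np.float64(282.0), np.float64(140.2)], [np.float64(367.5), np.float64(220.9)], [np.float64(279.5), np.float64(140.2)], [np.float64(365.1), np.float64(221.5)], [np.float64(276.8), np.float64(140.4)], [np.float64(362.7), np.float64(222.4)]]
[[np.float64(262.8), np.float64(214.8)], [np.float64(239.8), np.float64(149.8)], [np.float64(266.8), np.float64(212.1)], [np.float64(242.8), np.float64(147.7)], [np.float64(270.9), np.float64(209.5)], [np.float64(246.0), np.float64(145.7)]]
```

View pics/f.png

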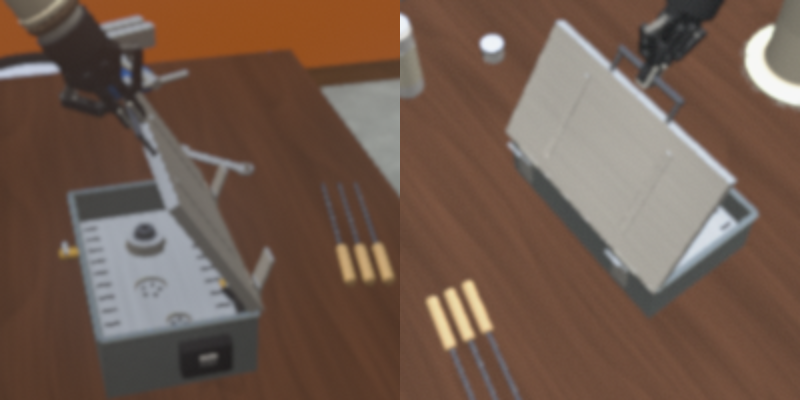

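The last picture shows the lid held at about 60°: its edge corners at (280,140) and (368,220) match the prediction. The gripper is on the bar and the drum is flat in its seat. Handing in.

```bash
python3 -c "
from station import r
s=r.read_state();print(abs(s['joint_vel']).max(),s['grasp_force'],s['time_s']);print(r.sign_off())"
```

```text
0.002365294111734643 58.4151166677475 28.2
the job is handed in; nothing more can be done
None
```

The drum sits rim down and flat in the large seat and was let go while the lid was still parked; the gripper is now holding the lid steady at about 60°, and the job was handed in at 28.2 s.

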